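# Park the clamp bar of the key vise

## Robot

A 7-joint arm with a two-finger parallel gripper is mounted at the origin on the work surface. World frame = base frame: x ahead of the robot, y to its left, z up, the work surface at z = 0. Lengths are in m, angles in degrees, forces in N, time in s.
With the tool pointing down it reaches from about 0.425 to 0.875 m from the base axis. Payload 4.7 kg.
Tool frame: the origin (TCP) lies on the mounting face of the last link; the fingertips stand 182 mm ahead of it and the grasp point (between the pads) lies 164 mm ahead of it; z points along the fingers, x is the direction in which the jaws open and shut, and the axes are right-handed (so a half turn about z gives the same grasp; the last joint's range is limited). The gripper opens to 87 mm and grips with 3 to 60 N. Pads are 19 mm wide; open, the fingers measure 117 mm over their backs; the gripper's body (75 mm by 190 mm) begins 51 mm behind the grasp point.
Start: joints at [-66.973, 18.392, -4.016, 83.108, 1.295, 78.541, -3.26], TCP at [0.246, 0.602, 0.405] pointing down, gripper open.
Joint ranges: [-163.93, 163.93], [-17.29, 119.83], [-79.2, 71.16], [3.27, 140.29], [-89.18, 269.18], [5.43, 117.66], [-154.24, 154.24]. Speed limits (degrees/s): [147.25, 147.25, 180, 180, 180, 180, 180].

## Interface

Orientations are given as [roll, pitch, yaw] about the fixed x, y, z axes, in that order (R = Rz(yaw) Ry(pitch) Rx(roll)).
In Python, from cell import status, cams, env, outline_of, landmark_of gives the robot as it stands. The module is installed in compiled form; this text tells all that it offers.
- The arm moves only by the tool jog_arm, never from a script. Its argument "rows" is a list of rows, each a list of 7 numbers: the closure, from 0 (fully open) to 1 (shut), then the shift along the tool's x, y, z in m, then the turn, a rotation vector about the tool's x, y, z in degrees. A call has 1 to 12 rows; each row shifts and turns the commanded pose from where the row before left it, along the tool's axes as they then stand; what a row does not reach is not made up. A row lasts 1/12 s, in which the tool goes at most 41.7 mm and 7.16 degrees, less where a joint would pass 70% of its speed; a pose out of reach is approached as far as the arm can. A call with a gripper value outside its range is refused whole. The fingers move at their own pace and stop on an object; "grip_force" is the grip in N (left out, the last holds). Time passes only in rows, so rows that do not move let the fingers close. It gives the time, the measured TCP pose, the force and the opening at its end, in the units of the state.
- status.get_obs(): the state, without advancing time (a new reading comes with each control period).
- cams.read_camera(name): name is "side" or "top"; returns (picture, depth): 400x640x3 uint8, red, green, blue; 400x640 float32, m along the optical axis (not along the pixel's ray), 0 where there is no reading.
- cams.camera_params(name): a dict with "vfov" (degrees; the focal length in pixels is half the picture's height over the tangent of half this angle, whatever the lens; pixels are square), "cx", "cy" (the principal point, pixels), "eye" and "attitude" of the camera in the world. Camera axes: x right, y up, looking along -z (the intrinsics and any distortion apply to the point x, -y, -z); pixel columns grow to the right and rows downward; lengths in m; the calibration is good to about 2 mm. A picture is of the moment at which its call begins. camera_params takes no time and is no camera call.
- env.sign_off(): hands the job in, once; it reports no verdict.
Trained networks look in the newest picture that a camera, given by its name, has taken for a name from the list of things; names that differ only in an ending like _2 or _b are one class to them, and where a whole thing is asked for, a point or a joint stands for the part that bears it (a point fixed in the world has none). Each returns a list of dicts, best first, with "conf" (0 to 1); they miss things now and then, are a little off and sometimes report something else, mostly with a low value. They report only what shows in the picture. A call takes as long as a camera call. They do not tell look-alikes from the thing itself.
- outline_of(camera, name): "pixels" (400x640 bool, what is visible of it) and "box" ([left, top, right, bottom] in pixels, round what is visible of it).
- landmark_of(camera, name): "position" ([row, column] in pixels: a listed point, or the origin of a listed thing).
The state is a dict: "time_s": time; "qpos": joint angles; "joint_velocities": joint speeds; "effort": joint torques, N m; "tool_pos": TCP position; "tool_rot": TCP orientation; "force": force on the tool from outside, world axes, zero at the start; "wrist_torque": the same for the moment, N m; "grip_width": finger opening in m.
Only numpy, scipy, OpenCV 4.12 (cv2) and the standard library are available. Lean on these libraries where they do the work, as an engineer would, in place of code of your own. Each camera call takes 0.05 s, during which the arm holds its last target. There are 200 camera calls.

## Task

The blue-handled clamp bar has been left in the socket of the key vise and must be parked before the machine is started. Pull it out by its handle, lay it down on the black rubber mat and let go, then take it again by its bare steel shaft (the pocket leaves no room for fingers beside the handle) and push it down past the sprung blue jaw until it sits fully home in both forks of the orange holder, with its handle in the pocket and the jaw closed over the shaft. Leave the oil bottle, the car key and the screwdriver where they are.

Things in the scene. Friction and masses are not known exactly. Their poses are not given: they have to be found in the camera images.
- bar: Clamp bar, 180 mm long, 0.12 to 0.24 kg. x is its axis. Origin on the axis, in the bare round steel shaft (18 mm thick, from x = -50 to +60 mm): take it here to park it. Square blue handle 24 x 24 mm from x = -120 to -50 mm. Starts level in the vise. On the mat it lies on a flat of the handle and the shaft's end, about 2 degrees off level, and does not roll.
- bar_handle (a point): Middle of the blue handle, on the bar's axis, 85 mm from the bar's origin towards the bar's -x. At the start only the handle can be taken, its axis 60 mm above the bench.
- vise: Key vise, fixed dark steel block 130 (x) x 90 (y) x 95 mm high; two steel jaws on top reach 111 mm and the brass key in them 130 mm. Origin on the bench under its centre. The front face with the socket, at x = -65 mm, looks towards the robot's side.
- vise_socket (a point): Middle of the mouth of the square socket (21 x 21 mm, 110 mm deep along the vise's x) in the vise's front, 61.5 mm above the bench. The bar's shaft is 105 mm deep in it, lying on its floor; the handle stands out in front behind a 5 mm gap. To free the bar pull it more than 105 mm straight along the vise's -x.
- mat: Black rubber mat fixed to the bench between vise and holder, 280 (x) x 160 (y) x 3 mm. Origin under its centre; its top is 3 mm above the bench.
- holder: Orange parking holder, fixed. Origin on the bench below the middle between its two forks (12 mm thick, at x = -36 and +36 mm, 60 mm free between them for fingers). The parked bar lies along x, handle to -x. Base plate 8 mm thick, x -136 to +71, y -42 to +42 mm.
- holder_seat (a point): Where the parked bar's origin lies (8 mm play either way along x): midway between the forks, 62 mm above the bench, axes as the holder's. Each fork has a floor 9 mm below this, a fixed aluminium cheek on the +y side (inner face at y = +10 mm, straight up to 77 mm above the bench, flaring outwards to about 90 mm) and the blue jaw on the -y side.
- holder_pocket (a point): Middle of the holder's orange handle pocket at axis height, 90 mm to -x of the seat. Open at the top, 44 mm wide inside, from x = -50 to -130 mm of the holder; side walls 86 mm high.
- jaw (a joint): Sprung jaw, rad: 0 closed, 0.5 fully open (swings to the holder's -y). One axle, two arms, each with a round nose 12 mm thick over the bar's place: its middle 9 mm to -y of the seat's axis and 12.6 mm above it. A bar coming down meets the noses with its axis about 86 mm above the bench, pushes them aside (about 0.15 rad, 10 to 15 N down in all) and drops home; they spring back over it.
- oil: Yellow oil bottle with a red cap, 44 mm in diameter, 110 mm high, loose. Origin under its centre. A bystander.
- fob: Black car key, 75 x 36 x 14 mm, loose. Origin under its centre. A bystander.
- driver: Screwdriver lying on the bench, loose. A bystander.
Mind the look-alikes: they are no part of the job. Of the things that look like the bar, the largest one is meant.

How it is judged (in metres and radians):
On the way:
1. The bar is out of the vise and lies on the rubber mat, let go and at rest (contact force between bar and mat above 0.3 N and contact force between bar and the fingers below 0.05 N and linear speed of bar below 0.03 m/s and height (world z) of bar below 0.03 m), for 0.2 s.
At the end, for the whole second after the job is handed in: Bar let go, at rest in both forks: origin within 5 mm of the seat in height and sideways, 15 mm along; axis within 0.1 rad of the holder's, handle in the pocket, jaw below 0.06 rad; bottle, car key and screwdriver within 30 mm of their starts, bottle upright (z of bar in the frame of holder_seat between -0.005 and 0.005 m and y of bar in the frame of holder_seat between -0.005 and 0.005 m and x of bar in the frame of holder_seat between -0.015 and 0.015 m and x of bar_handle in the frame of holder below -0.06 m and angle between the x axis of bar and the x axis of holder, either way round below 0.1 rad and value of joint jaw below 0.06 rad and linear speed of bar below 0.02 m/s and contact force between bar and the fingers below 0.05 N and distance of each of oil, fob, driver from where it was at the start of the episode below 0.03 m and angle between oil's own z axis and vertical below 0.2 rad); the robot touches nothing.
It fails at once if A bystander (oil bottle, car key or screwdriver) is pushed more than 30 mm or the bottle is knocked over (distance of any of oil, fob, driver from where it was at the start of the episode above 0.03 m or angle between oil's own z axis and vertical above 0.5 rad).
It also fails if it takes over 67 s, if anything falls off the work surface, if the arm or the gripper's body presses on something with over 40 N, if the wrist force passes 120 N, or if a joint passes its speed limit or range.

## Working session

There is one attempt and no reset: what is moved stays moved. The work goes in short steps, Python scripts to look and compute and a tool call to move; the robot and the scene stay as the last step left them, time stands still between calls to the robot, and variables do not carry over. Pictures are saved under pics/ and viewed, about 8 in all and at most 12, crops included, and the job is handed in when it is done.

Besides the shell and the picture viewer there is one more tool, called after "Call:" by a JSON object that holds its "op" and its "data". jog_arm: Moves the arm, as the interface text tells. Its arguments: {"type":"object","properties":{"rows":{"type":"array"},"grip_force":{"type":"number"}},"required":["rows"]}

```bash
mkdir -p pics; cat > h.py <<'E'
import numpy as np, cv2
from scipy.spatial.transform import Rotation as R
from cell import status, cams, env, outline_of, landmark_of
def rot(p):
    a=np.array(p["attitude"],float)
    return a if a.shape==(3,3) else R.from_euler('xyz',a,degrees=True).as_matrix()
def f(p): return 200/np.tan(np.radians(p["vfov"]/2))
def world(cam,r,c,d):
    p=cams.camera_params(cam);F=f(p)
    v=np.stack([(np.asarray(c)-p["cx"])/F*d,-(np.asarray(r)-p["cy"])/F*d,-np.asarray(d)],-1)
    return v@rot(p).T+np.array(p["eye"])
def cloud(cam,D):
    r,c=np.mgrid[0:400,0:640]
    return world(cam,r,c,D)
def save(n,im,s=1):
    if s!=1: im=cv2.resize(im,None,fx=s,fy=s,interpolation=cv2.INTER_CUBIC)
    cv2.imwrite('pics/'+n,im[...,::-1])
E
python3 - <<'E'
from h import *
for n in("top","side"):
    print(cams.camera_params(n))
    im,D=cams.read_camera(n); save(n+'0.png',im); np.save(n+'0.npy',D)
    for t in ["bar","vise","mat","holder","jaw","oil","fob","driver"]:
        print(n,t,[(round(o["conf"],2),[int(x) for x in o["box"]]) for o in outline_of(n,t)])
    for t in ["bar_handle","vise_socket","holder_seat","holder_pocket","vise","holder","mat","bar"]:
        print(n,t,[(round(o["conf"],2),np.round(o["position"],1).tolist()) for o in landmark_of(n,t)])
print(status.get_obs())
E
```

```text
{'vfov': 54.29147944375204, 'cx': 319.9877542091644, 'cy': 195.30592482365364, 'eye': array([ 0.42210007, -0.01374226,  1.23247624]), 'attitude': array([ 7.58223879e+00, -5.00146897e-02, -8.91569659e+01])}
top bar [(0.75, [178, 146, 218, 158]), (0.6, [246, 198, 250, 224]), (0.58, [218, 237, 250, 264])]
top vise [(0.85, [223, 148, 262, 203])]
top mat [(0.67, [291, 173, 342, 263]), (0.35, [379, 159, 393, 183])]
top holder [(0.8, [360, 150, 401, 220])]
top jaw [(0.43, [376, 161, 395, 188])]
top oil [(0.51, [306, 145, 321, 164]), (0.38, [359, 154, 400, 220])]
top fob [(0.67, [184, 195, 195, 216]), (0.29, [221, 146, 261, 204])]
top driver [(0.67, [436, 202, 450, 247])]
top bar_handle [(0.77, [215.0, 253.1]), (0.76, [241.0, 242.8]), (0.56, [153.1, 214.7])]
top vise_socket [(0.55, [197.3, 247.5])]
top holder_seat [(0.8, [172.9, 380.6]), (0.61, [156.5, 315.1])]
top holder_pocket [(0.96, [198.8, 390.0])]
top vise [(0.91, [178.3, 247.9]), (0.62, [173.9, 378.0])]
top holder [(0.95, [175.4, 377.9])]
top mat [(0.66, [217.1, 319.0])]
top bar [(0.44, [152.6, 191.4])]
{'vfov': 53.69191116482175, 'cx
[... 1072 characters left out ...]
.2])]
{'time_s': 1.7, 'qpos': array([-66.97370372,  18.39242504,  -4.01681437,  83.10810683,
         1.29425286,  78.54056275,  -3.26003313]), 'joint_velocities': array([-0.13186903, -0.07563617, -0.05315343, -0.05699756,  0.02287881,
       -0.06492414, -0.00263004]), 'effort': array([-1.14665609e-04, -4.91092479e+01, -4.03035628e-01, -3.12773073e+01,
       -6.36503357e-02,  3.37590650e-02,  1.49330924e-05]), 'tool_pos': array([0.24580226, 0.60173715, 0.40477605]), 'tool_rot': array([ 1.79998224e+02, -4.00005863e-03,  6.77830086e+01]), 'force': array([ 0.02949982, -0.02411536,  0.13745653]), 'wrist_torque': array([ 0.00167278, -0.04078233,  0.02118716]), 'grip_width': 0.08700941358394446}
```

View pictures.

View pics/top0.png

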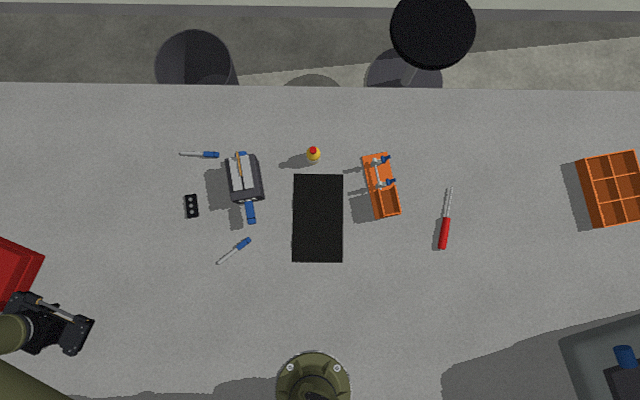

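View pics/side0.png

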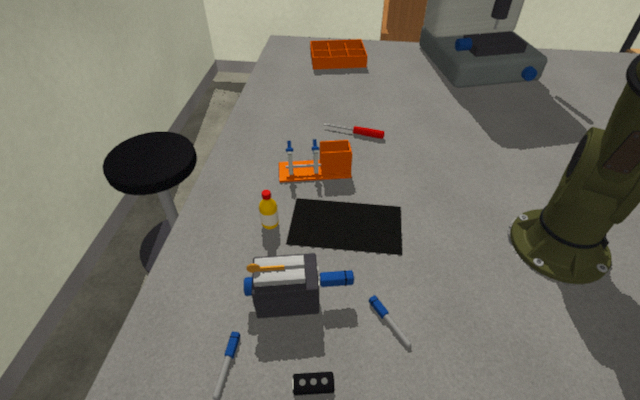

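Candidates for the bar are the blue handle in the vise (top 212,250; side 278,337) and two small loose look-alikes (top 250,234 and top 154,198). The one in the vise matches the description and is the largest. Next I'll measure positions and check a close crop.

```bash
cat > m.py <<'E'
from h import *
def rect(P):
    (c,s,a)=cv2.minAreaRect(P[:,:2].astype(np.float32)*1000)
    return np.round(c,1),np.round(s,1),round(a,1)
if __name__=="__main__":
  crops=[]
  for n,rc in(("top",(130,280,160,440)),("side",(120,340,200,440))):
    D=np.load(n+'0.npy'); W=cloud(n,D); im=cv2.imread(f'pics/{n}0.png')
    hsv=cv2.cvtColor(im,cv2.COLOR_BGR2HSV);H,S,V=cv2.split(hsv)
    box=np.zeros(H.shape,bool);box[rc[0]:rc[1],rc[2]:rc[3]]=1
    box&=D>0
    print(n,'bench z',np.median(W[box&(S<30)&(V>100)][:,2]))
    hb=np.zeros_like(box); 
    if n=="top": hb[202:226,242:258]=1
    else: hb[268:288,318:358]=1
    b=box&hb&(H>95)&(H<130)&(S>100); P=W[b]; print('handle',b.sum(),np.round(P.mean(0),4),np.round(P.min(0),3),np.round(P.max(0),3),rect(P))
    t=P[P[:,2]>0.066]; print(' top face',len(t),np.round(t.mean(0),4),rect(t))
    o=box&(H>3)&(H<16)&(S>150); P=W[o]
    hold=P[(P[:,1]<-0.05)]
    for lo,hi in((.0,.02),(.078,.095)):
        q=hold[(hold[:,2]>lo)&(hold[:,2]<hi)]; print('holder z',lo,hi,len(q),rect(q))
    q=hold; print('holder all',rect(q))
    m=box&(V<45); 
    if n=="top": k=np.zeros_like(m);k[170:268,286:350]=1
    else: k=np.zeros_like(m);k[196:258,280:408]=1
    P=W[m&k&(W[...,2]<.015)];print('mat',rect(P),np.median(P[:,2]))
    k=np.zeros_like(m)
    if n=="top": k[145:206,220:268]=1
    else:k[250:318,240:322]=1
    P=W[k&box&(W[...,2]>.085)&(W[...,2]<.1)];print('vise',len(P),rect(P))
    P=W[k&box&(W[...,2]>.102)&(W[...,2]<.118)];print('vise jaws',len(P),rect(P))
    y=box&(H>20)&(H<32)&(S>150);print('oil',np.round(np.median(W[y],0),3))
  a=cv2.imread('pics/side0.png')[250:320,240:420];b=cv2.imread('pics/top0.png')[140:225,340:420]
  a=cv2.resize(a,None,fx=4,fy=4,interpolation=2);b=cv2.resize(b,None,fx=3.29,fy=3.29,interpolation=2)
  b=cv2.resize(cv2.imread('pics/side0.png')[130:190,265:365],None,fx=4,fy=4,interpolation=2)
  c=np.zeros((530,720,3),np.uint8);c[:280,:720]=a;c[285:525,:400]=b
  t=cv2.resize(cv2.imread('pics/top0.png')[145:225,340:420],None,fx=3,fy=3,interpolation=2);c[285:525,420:660]=t
  cv2.imwrite('pics/crop1.png',c)
E
python3 m.py
```

```text
top bench z -2.319749340651267e-05
handle 181 [0.5227 0.1968 0.0688] [ 0.49   0.182 -0.005] [0.561 0.216 0.077] (array([525. , 198.3]), array([72.8, 22.7]), 12.8)
 top face 157 [0.5226 0.1978 0.0717] (array([522.1, 198.7]), array([66.9, 22.8]), 10.9)
holder z 0.0 0.02 999 (array([ 561.4, -236.9]), array([353.4, 132.4]), 28.4)
holder z 0.078 0.095 148 (array([ 572.6, -214.2]), array([105.4,  56.5]), 11.6)
holder all (array([ 561.4, -236.9]), array([353.4, 132.4]), 28.4)
mat (array([517.4,  -4.6]), array([277.2, 157.1]), 0.4) 0.0028831159810078777
vise 662 (array([625.8, 220.7]), array([131.3,  90.6]), 11.3)
vise jaws 637 (array([640.4, 223.5]), array([111.9,  59.5]), 11.2)
oil [0.698 0.01  0.075]
side bench z -0.0017036884473968783
handle 464 [0.5248 0.202  0.0654] [ 0.49   0.131 -0.003] [0.561 0.218 0.074] (array([524.6, 174.8]), array([77.9, 76.3]), 9.8)
 top face 333 [0.5258 0.2013 0.0699] (array([525.5, 200.2]), array([68. , 26.2]), 12.6)
holder z 0.0 0.02 864 (array([ 624.2, -203. ]), array([204.5,  87.7]), 11.9)
holder z 0.078 0.095 154 (array([ 568.5, -215.4]), array([80.3, 61.2]), 14.1)
holder all (array([ 625.3, -255.4]), array([223.9, 190.8]), 11.9)
mat (array([517.8,  -4.9]), array([278.8, 163.5]), 0.2) 0.0012157649017285888
vise 1169 (array([629.1, 220.7]), array([130. ,  92.2]), 11.7)
vise jaws 1328 (array([644.7, 224.2]), array([112.5,  61.8]), 10.3)
oil [0.706 0.025 0.069]
```

View pics/crop1.png

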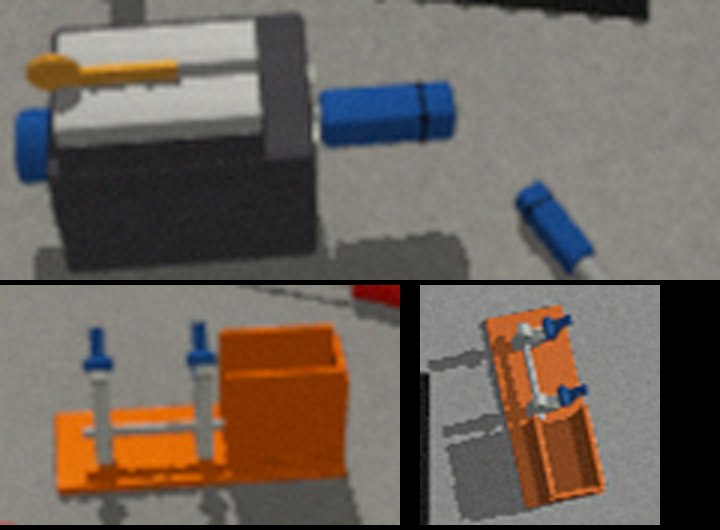

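The crop confirms the bar: its blue handle stands out of the vise socket at side (278,337). Next is a finer holder fit and a check on the height of the parts around it.

```bash
cat > m2.py <<'E'
from m import *
yaw=np.radians(11.8);o0=np.array([.657,-.196])
for n in("top","side"):
    D=np.load(n+'0.npy'); W=cloud(n,D); im=cv2.imread(f'pics/{n}0.png')
    H,S,V=cv2.split(cv2.cvtColor(im,cv2.COLOR_BGR2HSV))
    if n=="side": W=W+[0,0,.0017]
    d=W[...,:2]-o0; x=d@[np.cos(yaw),np.sin(yaw)];y=d@[-np.sin(yaw),np.cos(yaw)];z=W[...,2]
    near=(abs(x+32)<125)&(abs(y)<.065)&(D>0)&(x<.09)&(x>-.16)
    org=near&(H>3)&(H<18)&(S>130)
    print(n,'orange xy',rect(W[org&(z>.002)]))
    rim=org&(z>.079)&(z<.092);P=W[rim];print(' rim',rim.sum(),rect(P),np.round([x[rim].min(),x[rim].max(),y[rim].min(),y[rim].max()],3))
    print(' all ext',np.round([x[org].min(),x[org].max(),y[org].min(),y[org].max()],3))
    blue=near&(H>95)&(H<130)&(S>100)&(z>.03)
    for s in(-1,1):
        b=blue&(x*s>0); print(' blue',s,b.sum(),np.round(np.c_[x[b],y[b],z[b]].min(0),3),np.round(np.c_[x[b],y[b],z[b]].max(0),3))
    g=near&(S<60)&(z>.02)&(V>60)&(x>-.05)
    for lo,hi in((-.046,-.026),(-.024,.024),(.026,.046)):
        k=g&(x>lo)&(x<hi); print(' grey',lo,k.sum(),np.round(np.percentile(np.c_[x[k],y[k],z[k]],[3,50,97],0),3).tolist())
E
python3 m2.py
```

```text
top orange xy (array([ 622.4, -206.5]), array([207.1,  87.4]), 12.4)
 rim 141 (array([ 572.6, -214.2]), array([105.3,  56.5]), 11.6) [-0.139 -0.034 -0.029  0.028]
 all ext [-0.139  0.067 -0.049  0.041]
 blue -1 36 [-0.047 -0.031  0.066] [-0.032 -0.005  0.095]
 blue 1 37 [ 0.022 -0.029  0.041] [ 0.04  -0.006  0.092]
 grey -0.046 56 [[-0.046, -0.007, 0.028], [-0.042, 0.01, 0.054], [-0.034, 0.022, 0.092]]
 grey -0.024 25 [[-0.021, 0.006, 0.03], [-0.001, 0.009, 0.034], [0.022, 0.011, 0.038]]
 grey 0.026 57 [[0.026, -0.012, 0.029], [0.028, 0.01, 0.055], [0.037, 0.021, 0.09]]
side orange xy (array([ 624.5, -206.2]), array([205.1,  94.1]), 11.9)
 rim 166 (array([ 567.2, -215.7]), array([83. , 61.2]), 14.1) [-0.133 -0.051 -0.032  0.03 ]
 all ext [-0.148  0.069 -0.055  0.044]
 blue -1 39 [-0.046 -0.028  0.076] [-0.029 -0.003  0.093]
 blue 1 37 [ 0.026 -0.031  0.077] [ 0.043 -0.003  0.092]
 grey -0.046 95 [[-0.041, -0.014, 0.025], [-0.035, 0.018, 0.065], [-0.027, 0.023, 0.091]]
 grey -0.024 22 [[-0.02, 0.009, 0.032], [0.001, 0.011, 0.034], [0.022, 0.013, 0.036]]
 grey 0.026 90 [[0.03, -0.014, 0.024], [0.035, 0.018, 0.066], [0.044, 0.023, 0.091]]
```

```bash
cat >> h.py <<'E'
def plan(x,y,z,yaw,n):
    """equal rows (tool down): constant tool-z turn, world shift split; prints rows"""
    s=status.get_obs();p=np.array(s["tool_pos"]);yw=s["tool_rot"][2]
    d=(np.array([x,y,z])-p)/n; dt=((yaw-yw+180)%360-180)/n
    for i in range(n):
        t=R.from_euler('xyz',[180,0,yw+dt*i],degrees=True).as_matrix()
        print([0]+np.round(t.T@d,4).tolist()+[0,0,round(-dt,2)])
    print(np.round(p,4),np.round(s["tool_rot"],2),np.round(s["force"],1),s["grip_width"],s["time_s"])
E
python3 -c "
from h import *
plan(.524,.199,.30,101.5,16)"
```

```text
[0, -0.0167, 0.0256, 0.0065, 0, 0, np.float64(-2.11)]
[0, -0.0177, 0.025, 0.0065, 0, 0, np.float64(-2.11)]
[0, -0.0186, 0.0243, 0.0065, 0, 0, np.float64(-2.11)]
[0, -0.0194, 0.0236, 0.0065, 0, 0, np.float64(-2.11)]
[0, -0.0203, 0.0229, 0.0065, 0, 0, np.float64(-2.11)]
[0, -0.0211, 0.0221, 0.0065, 0, 0, np.float64(-2.11)]
[0, -0.0219, 0.0213, 0.0065, 0, 0, np.float64(-2.11)]
[0, -0.0227, 0.0205, 0.0065, 0, 0, np.float64(-2.11)]
[0, -0.0234, 0.0197, 0.0065, 0, 0, np.float64(-2.11)]
[0, -0.0241, 0.0188, 0.0065, 0, 0, np.float64(-2.11)]
[0, -0.0248, 0.0179, 0.0065, 0, 0, np.float64(-2.11)]
[0, -0.0255, 0.017, 0.0065, 0, 0, np.float64(-2.11)]
[0, -0.0261, 0.016, 0.0065, 0, 0, np.float64(-2.11)]
[0, -0.0266, 0.015, 0.0065, 0, 0, np.float64(-2.11)]
[0, -0.0272, 0.0141, 0.0065, 0, 0, np.float64(-2.11)]
[0, -0.0277, 0.013, 0.0065, 0, 0, np.float64(-2.11)]
[0.2458 0.6017 0.4048] [180.    -0.    67.78] [ 0.  -0.   0.1] 0.08700941358394446 1.7
```

Call:
{"op": "jog_arm", "data": {"rows": [[0, 0, 0, 0, 0, 0, -6.74], [0, 0, 0, 0, 0, 0, -6.74], [0, 0, 0, 0, 0, 0, -6.74], [0, 0, 0, 0, 0, 0, -6.74], [0, 0, 0, 0, 0, 0, -6.74], [0, -0.03, 0.013, 0.007, 0, 0, 0], [0, -0.03, 0.013, 0.007, 0, 0, 0], [0, -0.03, 0.013, 0.007, 0, 0, 0], [0, -0.03, 0.013, 0.007, 0, 0, 0], [0, -0.03, 0.013, 0.007, 0, 0, 0], [0, -0.03, 0.013, 0.007, 0, 0, 0], [0, -0.03, 0.013, 0.007, 0, 0, 0]]}}

```text
time_s: 2.7
tool_pos: [0.3775, 0.4126, 0.3557]
tool_rot: [180.0, -0.0, 101.5]
force: [0.9, 0.3, 0.5]
grip_width: 0.0871
```

Call:
{"op": "jog_arm", "data": {"rows": [[0, -0.03, 0.013, 0.007, 0, 0, 0], [0, -0.03, 0.013, 0.007, 0, 0, 0], [0, -0.03, 0.013, 0.007, 0, 0, 0], [0, -0.03, 0.013, 0.007, 0, 0, 0], [0, -0.03, 0.013, 0.007, 0, 0, 0], [0, -0.03, 0.013, 0.007, 0, 0, 0], [0, -0.03, 0.013, 0.007, 0, 0, 0], [0, 0, 0, 0, 0, 0, 0], [0, 0, 0, 0, 0, 0, 0]]}}

```text
time_s: 3.45
tool_pos: [0.5088, 0.224, 0.3064]
tool_rot: [-180.0, 0.0, 101.2]
force: [-1.0, -0.4, -1.2]
grip_width: 0.0869
```

```bash
python3 -c "
from h import *
plan(.524,.199,.234,101.5,4)
im,D=cams.read_camera('side');save('s1.png',im[200:340,230:430],4)"
```

```text
[0, -0.0069, 0.0025, 0.0181, 0, 0, np.float64(-0.08)]
[0, -0.0069, 0.0025, 0.0181, 0, 0, np.float64(-0.08)]
[0, -0.0069, 0.0025, 0.0181, 0, 0, np.float64(-0.08)]
[0, -0.0069, 0.0025, 0.0181, 0, 0, np.float64(-0.08)]
[0.5088 0.224  0.3064] [-1.7997e+02  4.0000e-02  1.0119e+02] [-1.  -0.4 -1.2] 0.08686294235850874 3.45
```

Call:
{"op": "jog_arm", "data": {"rows": [[0, -0.014, 0.005, 0, 0, 0, 0], [0, -0.014, 0.005, 0, 0, 0, 0], [0, 0, 0, 0, 0, 0, 0], [0, 0, 0, 0.018, 0, 0, 0], [0, 0, 0, 0.018, 0, 0, 0], [0, 0, 0, 0.018, 0, 0, 0], [0, 0, 0, 0.018, 0, 0, 0], [0, 0, 0, 0, 0, 0, 0], [0, 0, 0, 0, 0, 0, 0], [0, 0, 0, 0, 0, 0, 0]]}}

```text
time_s: 4.33
tool_pos: [0.5232, 0.2022, 0.2359]
tool_rot: [179.9, -0.1, 101.6]
force: [0.1, 0.0, 1.2]
grip_width: 0.0873
```

```bash
python3 -c "
from h import *
plan(.524,.199,.234,101.5,1)
im,D=cams.read_camera('side');save('s1.png',im[200:340,230:430],4)"
```

```text
[0, -0.0033, 0.0002, 0.0019, 0, 0, np.float64(0.07)]
[0.5232 0.2022 0.2359] [ 1.7992e+02 -5.0000e-02  1.0157e+02] [0.1 0.  1.2] 0.08730051156101983 4.3333
```

View pics/s1.png

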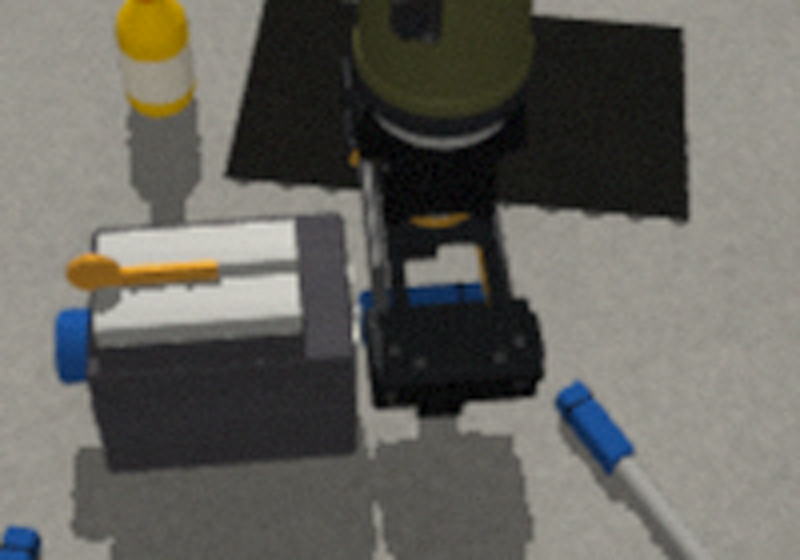

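The fingers straddle the blue handle (crop 425,295), clear of the vise. I'll close gently first.

Call:
{"op": "jog_arm", "data": {"rows": [[0, -0.002, 0, 0.002, 0, 0, 0], [0.5, 0, 0, 0, 0, 0, 0], [1, 0, 0, 0, 0, 0, 0], [1, 0, 0, 0, 0, 0, 0], [1, 0, 0, 0, 0, 0, 0], [1, 0, 0, 0, 0, 0, 0], [1, 0, 0, 0, 0, 0, 0], [1, 0, 0, 0, 0, 0, 0], [1, 0, 0, 0, 0, 0, 0], [1, 0, 0, 0, 0, 0, 0]], "grip_force": 8}}

```text
time_s: 5.22
tool_pos: [0.5236, 0.199, 0.2327]
tool_rot: [180.0, -0.0, 101.5]
force: [0.4, 0.8, -0.3]
grip_width: 0.0351
```

Call:
{"op": "jog_arm", "data": {"rows": [[1, 0, 0, 0, 0, 0, 0], [1, 0, 0, 0, 0, 0, 0], [1, 0, 0, 0, 0, 0, 0], [1, 0, 0, 0, 0, 0, 0], [1, 0, 0, 0, 0, 0, 0], [1, 0, 0, 0, 0, 0, 0]]}}

```text
time_s: 5.72
tool_pos: [0.5235, 0.1989, 0.2328]
tool_rot: [-180.0, 0.0, 101.5]
force: [0.1, -0.5, 0.0]
grip_width: 0.0242
```

Call:
{"op": "jog_arm", "data": {"rows": [[1, 0, 0, 0, 0, 0, 0], [1, 0, 0, 0, 0, 0, 0], [1, 0, 0, -0.0012, 0, 0, 0], [1, 0, -0.003, 0, 0, 0, 0], [1, 0, -0.005, 0, 0, 0, 0], [1, 0, -0.006, 0, 0, 0, 0], [1, 0, -0.006, 0, 0, 0, 0], [1, 0, 0, 0, 0, 0, 0], [1, 0, 0, 0, 0, 0, 0]], "grip_force": 40}}

```text
time_s: 6.47
tool_pos: [0.5035, 0.195, 0.234]
tool_rot: [180.0, -0.0, 101.5]
force: [-0.1, -0.0, -2.1]
grip_width: 0.0237
```

Call:
{"op": "jog_arm", "data": {"rows": [[1, 0, -0.008, 0, 0, 0, 0], [1, 0, -0.01, 0, 0, 0, 0], [1, 0, -0.01, 0, 0, 0, 0], [1, 0, -0.008, 0, 0, 0, 0], [1, 0, 0, 0, 0, 0, 0]]}}

```text
time_s: 6.88
tool_pos: [0.4666, 0.1874, 0.2337]
tool_rot: [-179.9, -0.0, 101.5]
force: [-0.6, 0.4, -1.3]
grip_width: 0.0234
```

Call:
{"op": "jog_arm", "data": {"rows": [[1, 0, -0.008, 0, 0, 0, 0], [1, 0, -0.01, 0, 0, 0, 0], [1, 0, -0.01, 0, 0, 0, 0], [1, 0, -0.008, 0, 0, 0, 0], [1, 0, 0, 0, 0, 0, 0], [1, 0, 0, 0, 0, 0, 0]]}}

```text
time_s: 7.38
tool_pos: [0.433, 0.1806, 0.2341]
tool_rot: [180.0, -0.0, 101.5]
force: [1.0, -0.2, -0.9]
grip_width: 0.0241
```

Call:
{"op": "jog_arm", "data": {"rows": [[1, 0, -0.007, 0, 0, 0, 0], [1, 0, -0.008, 0, 0, 0, 0], [1, 0, -0.007, 0, 0, 0, 0], [1, 0, 0, 0, 0, 0, 0], [1, 0, 0, 0, 0, 0, 0]]}}

```text
time_s: 7.8
tool_pos: [0.4114, 0.1762, 0.234]
tool_rot: [180.0, -0.0, 101.5]
force: [0.0, -0.5, -2.1]
grip_width: 0.0238
```

```bash
python3 -c "
from h import *
plan(.464,-.017,.234,101.5,10)
im,D=cams.read_camera('side');save('s2.png',im[180:340,230:450],3)"
```

```text
[0, -0.02, 0.0013, -0.0, 0, 0, np.float64(0.0)]
[0, -0.02, 0.0013, -0.0, 0, 0, np.float64(0.0)]
[0, -0.02, 0.0013, -0.0, 0, 0, np.float64(0.0)]
[0, -0.02, 0.0013, -0.0, 0, 0, np.float64(0.0)]
[0, -0.02, 0.0013, -0.0, 0, 0, np.float64(0.0)]
[0, -0.02, 0.0013, -0.0, 0, 0, np.float64(0.0)]
[0, -0.02, 0.0013, -0.0, 0, 0, np.float64(0.0)]
[0, -0.02, 0.0013, -0.0, 0, 0, np.float64(0.0)]
[0, -0.02, 0.0013, -0.0, 0, 0, np.float64(0.0)]
[0, -0.02, 0.0013, -0.0, 0, 0, np.float64(0.0)]
[0.4114 0.1762 0.234 ] [ 1.7999e+02 -1.0000e-02  1.0150e+02] [ 0.  -0.5 -2.1] 0.0238021350436487 7.8
```

View pics/s2.png

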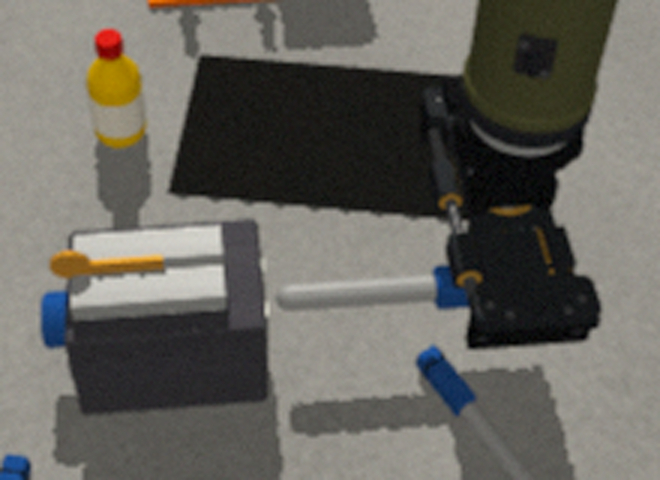

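The bar is free: its whole steel shaft shows, with the tip at crop (280,297) in front of the vise. Now to the mat.

Call:
{"op": "jog_arm", "data": {"rows": [[1, -0.01, 0, 0, 0, 0, 0], [1, -0.02, 0, 0, 0, 0, 0], [1, -0.03, 0, 0, 0, 0, 0], [1, -0.03, 0, 0, 0, 0, 0], [1, -0.03, 0.003, 0, 0, 0, 0], [1, -0.03, 0.005, 0, 0, 0, 0], [1, -0.03, 0.005, 0, 0, 0, 0], [1, -0.02, 0, 0, 0, 0, 0], [1, 0, 0, 0.01, 0, 0, 0], [1, 0, 0, 0.015, 0, 0, 0], [1, 0, 0, 0.01, 0, 0, 0], [1, 0, 0, 0, 0, 0, 0]]}}

```text
time_s: 8.85
tool_pos: [0.4631, -0.0172, 0.1967]
tool_rot: [-179.7, -0.0, 101.5]
force: [-0.3, 1.4, -1.2]
grip_width: 0.0236
```

Call:
{"op": "jog_arm", "data": {"rows": [[1, 0, 0, 0.004, 0, 0, 0], [1, 0, 0, 0.003, 0, 0, 0], [1, 0, 0, 0.002, 0, 0, 0], [1, 0, 0, 0.001, 0, 0, 0], [1, 0, 0, 0, 0, 0, 0], [1, 0, 0, 0, 0, 0, 0], [1, 0, 0, 0, 0, 0, 0]]}}

```text
time_s: 9.43
tool_pos: [0.4645, -0.0171, 0.1893]
tool_rot: [180.0, -0.0, 101.5]
force: [-0.3, 1.0, -1.8]
grip_width: 0.0232
```

Call:
{"op": "jog_arm", "data": {"rows": [[1, 0, 0, 0.001, 0, 0, 0], [1, 0, 0, 0.0005, 0, 0, 0], [1, 0, 0, 0, 0, 0, 0], [1, 0, 0, 0, 0, 0, 0]]}}

```text
time_s: 9.77
tool_pos: [0.4646, -0.0171, 0.1879]
tool_rot: [180.0, -0.0, 101.5]
force: [-1.2, -0.3, 4.0]
grip_width: 0.0237
```

Call:
{"op": "jog_arm", "data": {"rows": [[0.6, 0, 0, 0, 0, 0, 0], [0.3, 0, 0, 0, 0, 0, 0], [0, 0, 0, 0, 0, 0, 0], [0, 0, 0, 0, 0, 0, 0], [0, 0, 0, 0, 0, 0, 0], [0, 0, 0, 0, 0, 0, 0], [0, 0, 0, -0.01, 0, 0, 0], [0, 0, 0, -0.03, 0, 0, 0], [0, 0, 0, -0.03, 0, 0, 0], [0, 0, 0, -0.03, 0, 0, 0], [0, 0.03, 0, -0.03, 0, 0, 0], [0, 0.03, 0, -0.02, 0, 0, 0]]}}

```text
time_s: 10.77
tool_pos: [0.453, 0.0401, 0.3408]
tool_rot: [179.7, 0.0, 101.2]
force: [1.0, 0.9, -0.5]
grip_width: 0.0862
```

Call:
{"op": "jog_arm", "data": {"rows": [[0, 0.035, 0, 0, 0, 0, 0], [0, 0.035, 0, 0, 0, 0, 0], [0, 0.035, 0, 0, 0, 0, 0], [0, 0.02, 0, 0, 0, 0, 0], [0, 0, 0, 0, 0, 0, 0], [0, 0, 0, 0, 0, 0, 0]]}}

```text
time_s: 11.27
tool_pos: [0.4274, 0.1644, 0.3375]
tool_rot: [180.0, 0.0, 101.6]
force: [-0.9, -0.4, 0.2]
grip_width: 0.0873
```

```bash
python3 - <<'E'
from m import *
s=status.get_obs();print(np.round(s["tool_pos"],4),np.round(s["tool_rot"],2),s["grip_width"],s["time_s"])
ims=[]
for n in("top","side"):
    im,D=cams.read_camera(n); np.save(n+'1.npy',D); save(n+'1.png',im)
    W=cloud(n,D); H,S,V=cv2.split(cv2.cvtColor(im,cv2.COLOR_RGB2HSV))
    if n=="side": W=W+[0,0,.0017]
    reg=(abs(W[...,0]-.52)<.12)&(abs(W[...,1])<.07)&(D>0)&(W[...,2]<.05)
    b=reg&(H>95)&(H<130)&(S>100);print(n,'blue',b.sum(),rect(W[b]),W[b][:,2].max())
    g=reg&(W[...,2]>.008)&(V>90)&(S<80);print(' steel',g.sum(),rect(W[g]),np.percentile(W[g][:,2],[50,97]))
    a=W[g|b]; print(' all',rect(a)); vx,vy,x0,y0=cv2.fitLine(a[:,:2].astype(np.float32),cv2.DIST_HUBER,0,.001,.001).ravel();print(' line yaw',np.degrees(np.arctan2(vy,vx)),x0,y0)
    u=im[110:290,230:430] if n=="top" else im[110:290,240:440]
    ims.append(cv2.resize(u,None,fx=2,fy=2,interpolation=2))
save('mat1.png',np.hstack(ims))
E
```

```text
[0.4274 0.1644 0.3375] [1.7996e+02 3.0000e-02 1.0164e+02] 0.08730651900211527 11.2667
top blue 195 (array([529.7,  -1.1]), array([203.9,  44.9]), 6.7) 0.03548997729840586
 steel 155 (array([5.514e+02, 2.000e-01]), array([107. ,  14.1]), 11.1) [0.02135647 0.02595406]
 all (array([529.7,  -1.1]), array([203.9,  44.9]), 6.7)
 line yaw 11.242831 0.5037818 -0.009025337
side blue 322 (array([509.3, -18.1]), array([144.2,  52.6]), 12.2) 0.03106898149996181
 steel 258 (array([553.2,   3.2]), array([108.4,  17.8]), 12.1) [0.02018222 0.02433168]
 all (array([523.5, -14.4]), array([174.5,  52.3]), 13.4)
 line yaw 9.437478 0.4908627 -0.0027012848
```

View pics/mat1.png

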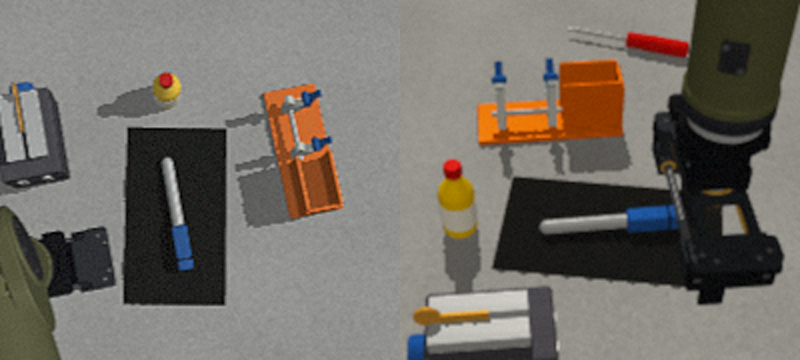

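The bar rests on the mat at top ≈ (217,318), handle towards the robot, and nothing else has moved. The top camera agrees with the tool pose to about 1 mm; the side camera is about 2 mm off in +x/+y. Next I regrasp at the origin, about (0.547, 0.000).

Call:
{"op": "jog_arm", "data": {"rows": [[0, -0.031, 0.014, 0, 0, 0, 0], [0, -0.031, 0.014, 0, 0, 0, 0], [0, -0.031, 0.014, 0, 0, 0, 0], [0, -0.031, 0.014, 0, 0, 0, 0], [0, -0.031, 0.014, 0, 0, 0, 0], [0, -0.031, 0.014, 0, 0, 0, 0], [0, 0, 0, 0.03, 0, 0, 0], [0, 0, 0, 0.03, 0, 0, 0], [0, 0, 0, 0.03, 0, 0, 0], [0, 0, 0, 0, 0, 0, 0], [0, 0, 0, 0, 0, 0, 0], [0, 0, 0, 0, 0, 0, 0]]}}

```text
time_s: 12.37
tool_pos: [0.5477, -0.0029, 0.2486]
tool_rot: [179.9, 0.0, 101.4]
force: [1.0, -0.1, 0.6]
grip_width: 0.0869
```

```bash
python3 -c "
from h import *
plan(.547,-.0004,.187,101.5,1)"
```

```text
[0, 0.0025, -0.0002, 0.0616, 0, 0, np.float64(-0.1)]
[ 0.5477 -0.0029  0.2486] [1.7989e+02 3.0000e-02 1.0140e+02] [ 1.  -0.1  0.6] 0.08693393875832393 12.3667
```

Call:
{"op": "jog_arm", "data": {"rows": [[0, 0.0025, 0, 0.02, 0, 0, 0], [0, 0, 0, 0.02, 0, 0, 0], [0, 0, 0, 0.015, 0, 0, 0], [0, 0, 0, 0.003, 0, 0, 0], [0, 0, 0, 0.002, 0, 0, 0], [0, 0, 0, 0, 0, 0, 0], [0, 0, 0, 0, 0, 0, 0]]}}

```text
time_s: 12.95
tool_pos: [0.5475, 0.0005, 0.1887]
tool_rot: [179.8, 0.0, 101.5]
force: [-0.1, 0.1, 0.2]
grip_width: 0.0871
```

Call:
{"op": "jog_arm", "data": {"rows": [[0.5, -0.0005, 0, 0.0015, 0, 0, 0], [1, 0, 0, 0, 0, 0, 0], [1, 0, 0, 0, 0, 0, 0], [1, 0, 0, 0, 0, 0, 0], [1, 0, 0, 0, 0, 0, 0], [1, 0, 0, 0, 0, 0, 0], [1, 0, 0, 0, 0, 0, 0], [1, 0, 0, 0, 0, 0, 0], [1, 0, 0, 0, 0, 0, 0], [1, 0, 0, 0, 0, 0, 0], [1, 0, 0, 0, 0, 0, 0], [1, 0, 0, 0, 0, 0, 0]], "grip_force": 10}}

```text
time_s: 13.95
tool_pos: [0.5469, -0.0001, 0.1857]
tool_rot: [180.0, 0.0, 101.5]
force: [0.5, -0.4, 2.9]
grip_width: 0.0178
```

Call:
{"op": "jog_arm", "data": {"rows": [[1, 0, 0, 0, 0, 0, 0], [1, 0, 0, 0, 0, 0, 0], [1, 0, 0, 0, 0, 0, 0], [1, 0, 0, 0, 0, 0, 0], [1, 0, 0, 0, 0, 0, 0], [1, 0, 0, 0, 0, 0, 0]], "grip_force": 50}}

```text
time_s: 14.45
tool_pos: [0.5469, -0.0, 0.1857]
tool_rot: [180.0, 0.0, 101.5]
force: [1.8, -1.7, 4.7]
grip_width: 0.0167
```

Call:
{"op": "jog_arm", "data": {"rows": [[1, 0, 0, -0.005, 0, 0, 0], [1, 0, 0, -0.01, 0, 0, 0], [1, 0, 0, -0.02, 0, 0, 0], [1, 0, 0, -0.025, 0, 0, 0], [1, 0, 0, -0.025, 0, 0, 0], [1, 0, 0, -0.02, 0, 0, 0], [1, 0, 0, -0.01, 0, 0, 0], [1, 0, 0, 0, 0, 0, 0], [1, 0, 0, 0, 0, 0, 0]]}}

```text
time_s: 15.2
tool_pos: [0.5462, 0.0001, 0.3001]
tool_rot: [-180.0, -0.0, 101.5]
force: [-0.3, -0.7, -2.5]
grip_width: 0.0167
```

```bash
python3 -c "
from h import *
plan(.6537,-.1974,.30,101.85,10)
im,D=cams.read_camera('side');save('s3.png',im[120:270,260:460],4)"
```

```text
[0, -0.0215, 0.0066, 0.0, 0, 0, np.float64(-0.04)]
[0, -0.0215, 0.0066, 0.0, 0, 0, np.float64(-0.04)]
[0, -0.0215, 0.0066, 0.0, 0, 0, np.float64(-0.04)]
[0, -0.0215, 0.0066, 0.0, 0, 0, np.float64(-0.04)]
[0, -0.0215, 0.0065, 0.0, 0, 0, np.float64(-0.04)]
[0, -0.0215, 0.0065, 0.0, 0, 0, np.float64(-0.04)]
[0, -0.0215, 0.0065, 0.0, 0, 0, np.float64(-0.04)]
[0, -0.0215, 0.0065, 0.0, 0, 0, np.float64(-0.04)]
[0, -0.0215, 0.0065, 0.0, 0, 0, np.float64(-0.04)]
[0, -0.0215, 0.0065, 0.0, 0, 0, np.float64(-0.04)]
[5.462e-01 1.000e-04 3.001e-01] [-1.7997e+02 -2.0000e-02  1.0149e+02] [-0.3 -0.7 -2.5] 0.01669735968742078 15.2
```

View pics/s3.png

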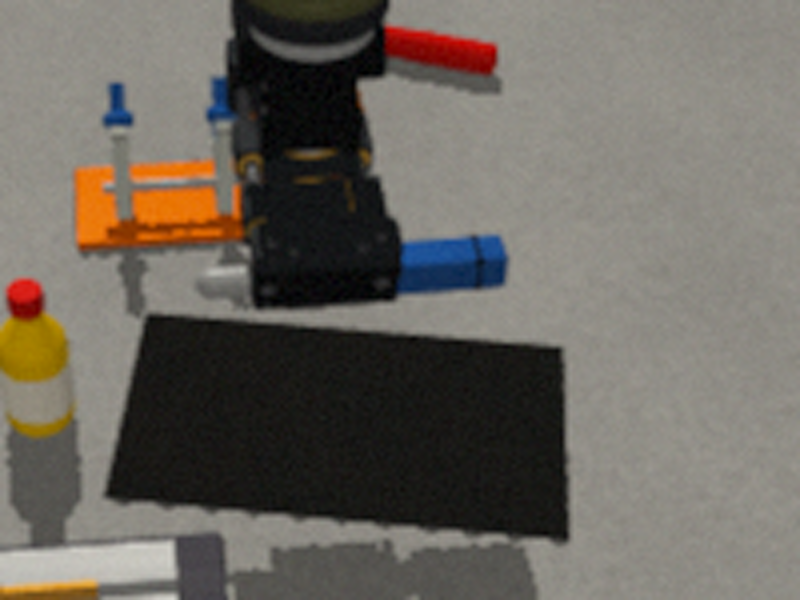

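The bar is held level by its shaft, blue handle at crop (450,263). Moving over the holder.

Call:
{"op": "jog_arm", "data": {"rows": [[1, -0.01, 0, 0, 0, 0, 0], [1, -0.025, 0, 0, 0, 0, 0], [1, -0.03, 0, 0, 0, 0, 0], [1, -0.03, 0.005, 0, 0, 0, 0], [1, -0.03, 0.01, 0, 0, 0, 0], [1, -0.03, 0.015, 0, 0, 0, 0], [1, -0.03, 0.015, 0, 0, 0, 0], [1, -0.02, 0.01, 0, 0, 0, 0], [1, -0.01, 0.006, 0, 0, 0, -0.35], [1, 0, 0, 0, -1.6, 0, 0], [1, 0, 0, 0, 0, 0, 0], [1, 0, 0, 0, 0, 0, 0]]}}

```text
time_s: 16.25
tool_pos: [0.6485, -0.1991, 0.2986]
tool_rot: [178.6, -0.1, 101.8]
force: [0.2, 0.5, -2.2]
grip_width: 0.017
```

```bash
python3 - <<'E'
from m import *
s=status.get_obs();t=R.from_euler('xyz',s["tool_rot"],degrees=True).as_matrix();p=np.array(s["tool_pos"])
print(p,s["tool_rot"],s["force"],s["time_s"])
g=p+t@[0,0,.1722];print('grasp',g)
e=np.array([.6537,-.1974])-g[:2];print('tool shift needed',t[:,:2].T@np.r_[e,0])
yaw=np.radians(11.85)
for n in("top","side"):
    im,D=cams.read_camera(n);W=cloud(n,D);H,S,V=cv2.split(cv2.cvtColor(im,cv2.COLOR_RGB2HSV))
    if n=="side":W=W+[-.0018,-.002,.0017]
    d=W[...,:2]-[.6537,-.1974];x=d@[np.cos(yaw),np.sin(yaw)];y=d@[-np.sin(yaw),np.cos(yaw)];z=W[...,2]
    b=(D>0)&(abs(x)<.14)&(abs(y)<.03)&(z>.1)&(z<.16)&(H>95)&(H<130)&(S>100)
    P=np.c_[x,y,z].reshape(-1,3)[b.ravel()]
    print(n,b.sum(),np.round(np.percentile(P,[2,50,98],0),4).tolist() if len(P) else 0)
    if len(P)>20: q=P[P[:,2]>np.percentile(P[:,2],40)];print(' slopes dy/dx,dz/dx',np.polyfit(P[:,0],P[:,1],1)[0],np.polyfit(q[:,0],q[:,2],1)[0])
    save(n+'2.png',im[120:250,300:460] if n=="top" else im[90:220,230:390],4)
E
```

```text
[ 0.64848505 -0.19914699  0.29864391] [ 1.78596737e+02 -6.00543684e-02  1.01781215e+02] [ 0.2342395   0.45765958 -2.17823748] 16.25
grasp [ 0.6525764  -0.19810934  0.12649565]
tool shift needed [0.00046499 0.00124438]
top 0 0
side 258 [[-0.1936, -0.1941, -0.1945], [-0.1486, -0.1494, -0.1501], [0.0126, 0.0126, 0.0126]]
 slopes dy/dx,dz/dx 0.6449627606947411 0.4004098559189002
```

View pics/side2.png

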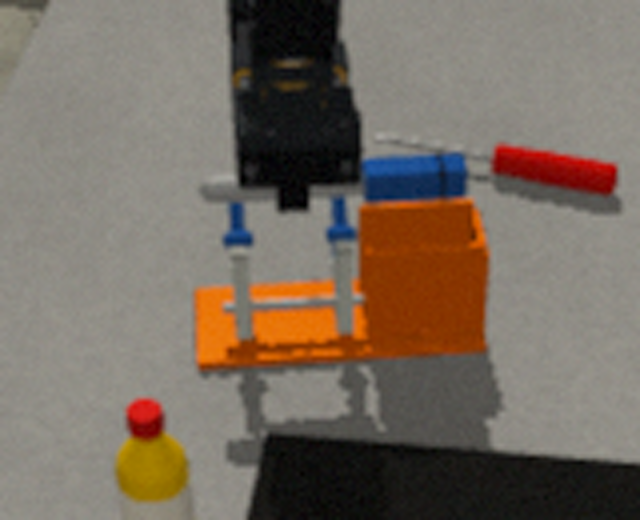

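The bar is above the forks, handle over the pocket (crop 415,177). Descending to just above the noses.

Call:
{"op": "jog_arm", "data": {"rows": [[1, 0.0005, 0, 0.01, 0, 0, 0], [1, 0, 0, 0.012, 0, 0, 0], [1, 0, 0, 0.01, 0, 0, 0], [1, 0, 0, 0.003, 0, 0, 0], [1, 0, 0, 0, 0, 0, 0], [1, 0, 0, 0, 0, 0, 0]]}}

```text
time_s: 16.85
tool_pos: [0.6499, -0.1977, 0.2649]
tool_rot: [178.4, -0.0, 101.8]
force: [0.9, -0.3, -1.4]
grip_width: 0.0167
```

Call:
{"op": "jog_arm", "data": {"rows": [[1, 0, 0, 0.003, 0, 0, 0], [1, 0, 0, 0.003, 0, 0, 0], [1, 0, 0, 0.003, 0, 0, 0], [1, 0, 0, 0, 0, 0, 0]]}}

```text
time_s: 17.18
tool_pos: [0.6504, -0.1975, 0.2564]
tool_rot: [178.4, -0.0, 101.8]
force: [0.3, 0.4, -1.2]
grip_width: 0.0164
```

Call:
{"op": "jog_arm", "data": {"rows": [[1, 0, 0, 0.003, 0, 0, 0], [1, 0, 0, 0.003, 0, 0, 0], [1, 0, 0, 0, 0, 0, 0]]}}

```text
time_s: 17.43
tool_pos: [0.6511, -0.1982, 0.2518]
tool_rot: [178.3, 0.1, 101.8]
force: [1.0, -0.2, 2.6]
grip_width: 0.017
```

Call:
{"op": "jog_arm", "data": {"rows": [[1, 0, 0, 0.003, 0, 0, 0], [1, 0, 0, 0.002, 0, 0, 0], [1, 0, 0, 0, 0, 0, 0]]}}

```text
time_s: 17.68
tool_pos: [0.6513, -0.1984, 0.2468]
tool_rot: [178.2, 0.1, 101.8]
force: [1.6, -1.5, 4.1]
grip_width: 0.0167
```

Call:
{"op": "jog_arm", "data": {"rows": [[1, 0, 0, 0.003, 0, 0, 0], [1, 0, 0, 0.003, 0, 0, 0], [1, 0, 0, 0, 0, 0, 0]]}}

```text
time_s: 17.93
tool_pos: [0.6515, -0.1983, 0.2401]
tool_rot: [178.2, 0.1, 101.8]
force: [3.4, -1.8, 2.4]
grip_width: 0.0163
```

Call:
{"op": "jog_arm", "data": {"rows": [[1, 0, 0, 0.003, 0, 0, 0], [1, 0, 0, 0.002, 0, 0, 0], [1, 0, 0, 0, 0, 0, 0]]}}

```text
time_s: 18.18
tool_pos: [0.6511, -0.1984, 0.2341]
tool_rot: [178.3, 0.1, 101.8]
force: [3.9, -2.9, 1.2]
grip_width: 0.017
```

Call:
{"op": "jog_arm", "data": {"rows": [[1, 0, 0, 0.001, 0, 0, 0], [1, 0, 0, 0.001, 0, 0, 0], [1, 0, 0, 0, 0, 0, 0], [1, 0, 0, 0, 0, 0, 0]]}}

```text
time_s: 18.52
tool_pos: [0.6511, -0.1985, 0.234]
tool_rot: [178.3, 0.1, 101.8]
force: [0.0, -2.2, 9.2]
grip_width: 0.0166
```

Call:
{"op": "jog_arm", "data": {"rows": [[1, 0, 0, 0.001, 0, 0, 0], [1, 0, 0, 0.001, 0, 0, 0], [1, 0, 0, 0, 0, 0, 0], [1, 0, 0, 0, 0, 0, 0]]}}

```text
time_s: 18.85
tool_pos: [0.6512, -0.1986, 0.2338]
tool_rot: [178.3, 0.0, 101.8]
force: [-4.2, -1.3, 18.2]
grip_width: 0.0168
```

```bash
python3 -c "
from h import *
s=status.get_obs();print(s['force'],s['tool_pos'])
a=cams.read_camera('side')[0][110:200,260:380];b=cams.read_camera('top')[0][140:230,330:420]
save('x3.png',np.hstack([a,b]),3.7)"
```

```text
[-4.15378902 -1.34379146 18.186107  ] [ 0.65115111 -0.19863411  0.23382386]
```

View pics/x3.png

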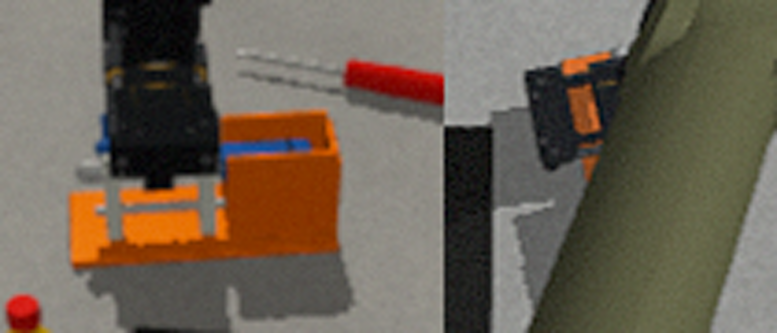

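The handle is down in the pocket (crop 265,147) and the shaft is in the forks, pressing with 18 N. Release.

Call:
{"op": "jog_arm", "data": {"rows": [[1, 0, 0, -0.002, 0, 0, 0], [1, 0, 0, 0, 0, 0, 0], [0.7, 0, 0, 0, 0, 0, 0], [0.6, 0, 0, 0, 0, 0, 0], [0.4, 0, 0, 0, 0, 0, 0], [0.3, 0, 0, 0, 0, 0, 0], [0.3, 0, 0, 0, 0, 0, 0], [0.3, 0, 0, 0, 0, 0, 0], [0.3, 0, 0, 0, 0, 0, 0]]}}

```text
time_s: 19.7
tool_pos: [0.6508, -0.1974, 0.232]
tool_rot: [178.4, -0.0, 101.8]
force: [0.6, 0.3, -0.3]
grip_width: 0.0546
```

Call:
{"op": "jog_arm", "data": {"rows": [[0.3, 0, 0, -0.005, 0, 0, 0], [0.3, 0, 0, -0.01, 0, 0, 0], [0.3, 0, 0, -0.02, 0, 0, 0], [0.3, 0, 0, -0.03, 0, 0, 0], [0.3, 0, 0, -0.03, 0, 0, 0], [0.3, 0, 0, -0.03, 0, 0, 0], [0.3, 0.03, 0, -0.02, 0, 0, 0], [0.3, 0.04, 0, 0, 0, 0, 0], [0.3, 0.04, 0, 0, 0, 0, 0], [0.3, 0.04, 0, 0, 0, 0, 0], [0.3, 0.04, 0, 0, 0, 0, 0], [0.3, 0.04, 0, 0, 0, 0, 0]]}}

```text
time_s: 20.7
tool_pos: [0.599, 0.0281, 0.379]
tool_rot: [178.3, -0.0, 101.8]
force: [0.8, -0.1, -0.1]
grip_width: 0.0608
```

Call:
{"op": "jog_arm", "data": {"rows": [[0.3, 0.04, 0, 0, 0, 0, 0], [0.3, 0.04, 0, 0, 0, 0, 0], [0.3, 0.03, 0, 0, 0, 0, 0], [0.3, 0, 0, 0, 0, 0, 0], [0.3, 0, 0, 0, 0, 0, 0]]}}

```text
time_s: 21.12
tool_pos: [0.5767, 0.1368, 0.3785]
tool_rot: [178.3, -0.0, 102.1]
force: [0.0, -0.2, -1.5]
grip_width: 0.061
```

```bash
python3 - <<'E'
from m import *
s=status.get_obs();print(s['tool_pos'],s['force'],s['time_s'])
yaw=np.radians(11.85);ims=[]
for n in("top","side"):
    im,D=cams.read_camera(n);W=cloud(n,D);H,S,V=cv2.split(cv2.cvtColor(im,cv2.COLOR_RGB2HSV))
    if n=="side":W=W+[-.0018,-.002,.0017]
    d=W[...,:2]-[.6537,-.1974];x=d@[np.cos(yaw),np.sin(yaw)];y=d@[-np.sin(yaw),np.cos(yaw)];z=W[...,2]
    Q=np.stack([x,y,z],-1)
    b=(D>0)&(x<-.04)&(x>-.14)&(abs(y)<.03)&(z>.04)&(H>95)&(H<130)&(S>100)
    st=(D>0)&(abs(x)<.023)&(abs(y)<.02)&(z>.055)&(S<70)
    bl=(D>0)&(x>-.05)&(x<.06)&(abs(y)<.05)&(z>.03)&(H>95)&(H<130)&(S>100)
    for k,m in(('handle',b),('shaft',st),('jaw',bl)): print(n,k,m.sum(),np.round(np.percentile(Q[m],[3,50,97],0),4).tolist() if m.any() else'')
    for t in("oil","fob","driver"): print(t,[(round(o["conf"],2),[int(v) for v in o["box"]]) for o in outline_of(n,t)][:1])
    ims.append(im[140:230,330:420] if n=="top" else im[110:200,260:380])
save('fin.png',np.hstack(ims),3.7)
E
```

```text
[0.57665699 0.13681235 0.37851349] [ 0.0357345  -0.21347662 -1.5110054 ] 21.1167
top handle 177 [[-0.114, -0.0106, 0.069], [-0.0817, 0.0011, 0.0736], [-0.0433, 0.0118, 0.0784]]
top shaft 75 [[-0.0216, -0.0077, 0.0616], [0.0002, 0.0008, 0.0696], [0.0214, 0.0077, 0.0737]]
top jaw 79 [[-0.0468, -0.0278, 0.0709], [-0.0283, -0.0134, 0.0813], [0.0406, 0.0009, 0.0929]]
oil [(0.71, [305, 147, 321, 161])]
fob [(0.67, [184, 194, 194, 216])]
driver [(0.58, [436, 189, 453, 248])]
side handle 40 [[-0.1123, -0.025, 0.0631], [-0.0911, -0.0065, 0.0735], [-0.0747, -0.0001, 0.0759]]
side shaft 0 
side jaw 25 [[0.0349, -0.0299, 0.0779], [0.0379, -0.0173, 0.0818], [0.0445, -0.006, 0.0915]]
oil []
fob [(0.79, [291, 370, 334, 398])]
driver [(0.55, [353, 129, 384, 140])]
```

View pics/fin.png

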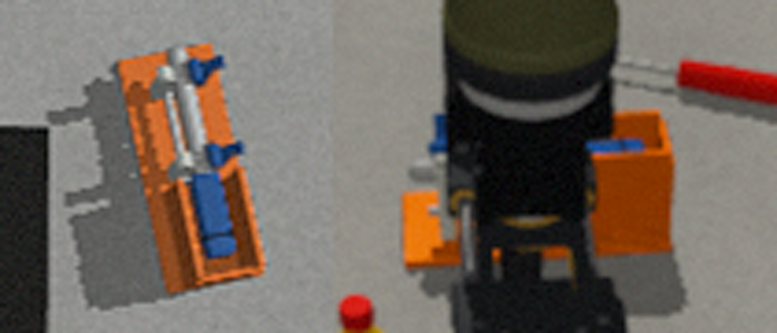

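```bash
python3 -c "
from h import *
print(env.sign_off())"
```

```text
the job is handed in; nothing more can be done
None
```

The clamp bar is parked in the orange holder and the job is handed in at about 21.5 s of the 67 s allowed. I pulled the bar from the vise by its handle and laid it on the mat. After letting go, I took it again by the shaft and pressed it into both forks until about 18 N pushed back. Then I released it and moved the arm clear.

Last checks, before handing in:
- **Seating:** the top camera put the handle's top at 74 mm and the shaft's top at about 72–74 mm, so the axis is at about 62 mm, with about 1 mm sideways error. The handle is in the pocket.
- **Jaw:** both blue noses are back over the shaft, in the same place as when closed at the start.
- **Bystanders:** the bottle, car key and screwdriver show where they started in the top view, and the bottle was upright. The networks' boxes for them jitter by a few pixels. The side view's network found no bottle at the end, though its cap still showed in the picture.
- **Cameras:** the side camera read about 2 mm off from the top camera and the tool, so I relied on the top one. In the last side view the gripper hid the shaft, so its seating was checked from above only.

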